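# Load the tea brick holder and hold it ready over the glass cup

## Task

With the steel brick holder standing in its dock, drop the tea brick into its basket, let go, and swing the holder's red locking lever fully shut over the brick. Then lift the loaded holder over the things standing between and finish holding it still in the gripper about 15 mm above the mouth of the square glass cup on the blue lid rest, level, centred and squared up with the cup, so that it could go straight down into it; do not put it down or let go. Never touch that cup with anything, and leave the spare cup, the orange tin and the sugar jar where they stand.

Things in the scene. Friction and masses are not known exactly. Their poses are not given: they have to be found in the camera images.
- brick: The dark brown pressed tea brick, a rigid block 32 x 32 mm and 36 mm tall, 35 g. Origin at the centre of its underside, z up, x and y along its sides. It starts alone on a cork coaster 85 mm square and 6 mm thick.
- infuser: The loose steel brick holder, 160 g, starting in a grey dock. Origin: centre of the underside of its square basket (46 x 46 mm outside, 26 mm tall), z up. The open pocket is 38 x 38 mm, sides along x and y, inner floor 4 mm above the origin: a seated brick stands out 14 mm above the rim. Arm and wooden handle at the -x side; the lever's pivot post at the +x side.
- handle_top (a point): Centre of the top of the holder's upright wooden handle, at (-58, 0, 85) mm in the holder's frame. The handle is 24 mm along the holder's x, 14 mm along its y, and runs from 23 to 85 mm above the holder's underside.
- clamp (a joint): Angle of the red locking lever about its upright pivot: 0 = fully shut (stop), bar along the holder's -x from the pivot, straight across above the pocket; it grows to 2.2 rad as it opens, counter-clockwise seen from above (at pi/2 the bar points to the holder's -y). Starts open, stays where left, about 0.6 N at the knob moves it.
- clamp_pivot (a point): The lever's pivot axis at the underside of its bar, at (34, 0, 42) mm in the holder's frame. The bar is 10 mm wide, 6 mm thick (42 to 48 mm above the holder's underside, 2 mm above a seated brick) and reaches 51 mm from the pivot.
- clamp_knob (a point): Centre of the top of the lever's red upright knob, a pin 10 mm in diameter standing 20 mm above the bar (48 to 68 mm above the holder's underside), 42 mm from the pivot axis.
- cup: The target: the square glass cup that stands on the blue lid rest (a fixed disc 116 mm in diameter, 8 mm thick). 76 x 76 mm outside, 72 mm tall, walls 4 mm (mouth 68 x 68 mm), 220 g. Origin at the centre of its underside, z up, x and y along its sides.
- cup_rim (a point): Centre of the target cup's mouth, at the height of its rim (72 mm above its underside).
- spare_cup: The other glass cup, of the same size, standing directly on the steel top in the middle row. Origin at the centre of its underside. Leave alone.
- tin: The orange plastic tea tin with a twist cap, 78 mm in diameter, 103 mm tall over the cap's grip rib, in the middle row. Origin at the centre of its underside. Leave alone.
- sugar: The white sugar jar with a steel cap, 68 mm in diameter, about 100 mm tall, in the middle row. Origin at the centre of its underside. Leave alone.
- dock: The grey fixed dock under the holder: a base 84 mm square, 3 mm thick, and a socket 50 x 50 mm inside, 58 mm outside, 18 mm tall, floor 4 mm up, so its walls end 14 mm above the holder's underside. Same axes as the holder at the start; origin at the centre of its underside. The holder lifts straight up out of it.
Mind the look-alikes: they are no part of the job. What is meant by the brick is not purple or yellow, and is the larger of those in its own colour.

How it is judged:
By the outcome, as a careful person would: the job done as asked, in the order asked, and still so for the second after the job is handed in, while the arm keeps its last pose, push and grip.
It also fails if it takes over 72 s, if anything falls off the work surface, if the arm or the gripper's body presses on something with over 40 N, if the wrist force passes 120 N, or if a joint passes its speed limit or range.

## Robot

A 6-joint arm with a two-finger parallel gripper is mounted at the origin on the work surface. World frame = base frame: x ahead of the robot, y to its left, z up, the work surface at z = 0. Lengths are in m, angles in rad, forces in N, time in s.
With the tool pointing down it reaches from about 0.375 to 0.975 m from the base axis. Payload 3.8 kg.
Tool frame: the origin (TCP) lies midway between the tips of the shut fingers; the grasp point (between the pads) lies behind it (arm.grasp_offset is the z of the grasp point in the tool frame, in m); z points along the fingers, y is the direction in which the jaws open and shut (so a half turn about z gives the same grasp; the last joint's range is limited). The gripper opens to 88 mm and grips with 3 to 60 N. Pads are 18 mm wide; open, the fingers measure 123 mm over their backs; the gripper's body (75 mm by 187 mm) begins 45 mm behind the grasp point.
Start: joints at [1.077, 0.264, 1.604, -0, 1.274, -0.037], TCP at [0.298, 0.606, 0.239] pointing down, gripper open.
Joint ranges: [-2.63, 2.63], [-0.94, 2.18], [0.31, 2.57], [-1.31, 4.45], [0, 2.66], [-2.55, 2.55]. Speed limits (rad/s): [2.57, 2.57, 3.14, 3.14, 3.14, 3.14].

## Interface

Orientations are given as a rotation vector (axis times angle).
In Python, from bench import readout, imaging, job, spot_in, silhouettes, arm gives the robot as it stands. The module is installed in compiled form; this text tells all that it offers.
- The arm moves only by the tool drive_tool, never from a script. Its argument "targets" is a list of rows, each an object with "jaw": the finger opening in mm, from 0 to 88.1; "slide": the shift along the tool's x, y, z in mm, a list of three; "spin": the turn about the tool's z in degrees. A call has 1 to 12 rows; each row is the pose to reach, as a shift and turn from the pose commanded when the call began, along the tool's axes at that moment; what a row does not reach only later rows make up. A row lasts 1/10 s, in which the tool goes at most 50 mm and 8.59 degrees, less where a joint would pass 70% of its speed; a pose out of reach is approached as far as the arm can. A call with a gripper value outside its range is refused whole. The fingers move at their own pace and stop on an object; "squeeze" is the grip in N (left out, the last holds). Time passes only in rows, so rows that repeat a pose let the fingers close. It gives the time, the measured TCP pose, the force and the opening at its end, in the units of the state.
- readout.get_obs(): the state, without advancing time (a new reading comes with each control period).
- imaging.grab_frame(name): name is "scene" or "top"; returns the picture (400x640x3 uint8, red, green, blue); there is no depth.
- imaging.calibration(name): a dict with "fx", "fy", "cx", "cy" (pixels), "dist" ([k1, k2, p1, p2, k3] as OpenCV has them; the pictures are not rectified), "R" (3x3) and "t" (3): a world point X has camera coordinates R X + t. Camera axes: x right, y down, z forward; pixel columns grow to the right and rows downward; lengths in m; the calibration is good to about 2 mm. A picture is of the moment at which its call begins. calibration takes no time and is no camera call.
- job.finish_job(): hands the job in, once; it reports no verdict.
Trained networks look in the newest picture that a camera, given by its name, has taken for a name from the list of things; names that differ only in an ending like _2 or _b are one class to them, and where a whole thing is asked for, a point or a joint stands for the part that bears it (a point fixed in the world has none). Each returns a list of dicts, best first, with "score" (0 to 1); they miss things now and then, are a little off and sometimes report something else, mostly with a low value. They report only what shows in the picture. A call takes as long as a camera call. They do not tell look-alikes from the thing itself.
- spot_in(camera, query): "position" ([row, column] in pixels, amid what is visible of it).
- silhouettes(camera, query): "pixels" (400x640 bool, what is visible of it) and "position" ([row, column] in pixels, amid what is visible of it).
The state is a dict: "time_s": time; "q": joint angles; "qvel": joint speeds; "joint_torque": joint torques, N m; "tool_pos": TCP position; "tcp_rot": TCP orientation; "ft_force": force on the tool from outside, world axes, zero at the start; "torque": the same for the moment, N m; "gripper_width": finger opening in m.
Only numpy, scipy, OpenCV 4.12 (cv2) and the standard library are available. Lean on these libraries where they do the work, as an engineer would, in place of code of your own. Each camera call takes 0.05 s, during which the arm holds its last target. There are 200 camera calls.

## Working session

There is one attempt and no reset: what is moved stays moved. The work goes in short steps, Python scripts to look and compute and a tool call to move; the robot and the scene stay as the last step left them, time stands still between calls to the robot, and variables do not carry over. Pictures are saved under pics/ and viewed, about 8 in all and at most 12, crops included, and the job is handed in when it is done.

Besides the shell and the picture viewer there is one more tool, called after "Call:" as name([rows], argument=value, ...), one row to a line, values as JSON. drive_tool: Moves the arm, as the interface text tells. Its arguments: {"type":"object","properties":{"targets":{"type":"array"},"squeeze":{"type":"number"}},"required":["targets"]}

```bash
mkdir -p pics; ls; python3 - <<'E'
from bench import readout, imaging, arm
import cv2,numpy as np
o=readout.get_obs();print({k:np.round(v,3) for k,v in o.items()},arm.grasp_offset)
for n in("scene","top"):
    im=imaging.grab_frame(n);cv2.imwrite(f"pics/{n}0.png",im[:,:,::-1]);c=imaging.calibration(n)
    print(n,{k:np.round(v,4).tolist() for k,v in c.items()})
E
```

```text
pics
{'time_s': np.float64(0.0), 'q': array([ 1.077,  0.265,  1.605, -0.   ,  1.274, -0.037]), 'qvel': array([-0.001, -0.001,  0.001,  0.   , -0.   ,  0.001]), 'joint_torque': array([-0.0000e+00, -5.0213e+01, -3.5688e+01,  7.3000e-02,  3.0000e-02,
       -0.0000e+00]), 'tool_pos': array([0.297, 0.605, 0.237]), 'tcp_rot': array([-7.110e-01, -3.059e+00,  3.000e-03]), 'ft_force': array([-0.216, -0.595, -0.026]), 'torque': array([-0.024,  0.021,  0.022]), 'gripper_width': np.float64(0.088)} -0.0187
scene {'fx': 464.8628, 'fy': 464.8628, 'cx': 327.5877, 'cy': 199.3933, 'dist': [-0.0376, 0.0, 0.0, 0.0, 0.0], 'R': [[0.4454, 0.8952, 0.0138], [0.7337, -0.3561, -0.5786], [-0.5131, 0.2678, -0.8155]], 't': [-0.2504, -0.3549, 1.2732]}
top {'fx': 412.1256, 'fy': 412.1256, 'cx': 309.5306, 'cy': 197.9621, 'dist': [-0.0354, 0.0, 0.0, 0.0, 0.0], 'R': [[0.0245, -0.9992, 0.0311], [-0.989, -0.0288, -0.1451], [0.1459, -0.0272, -0.9889]], 't': [-0.0512, 0.5743, 1.0549]}
```

View pics/scene0.png

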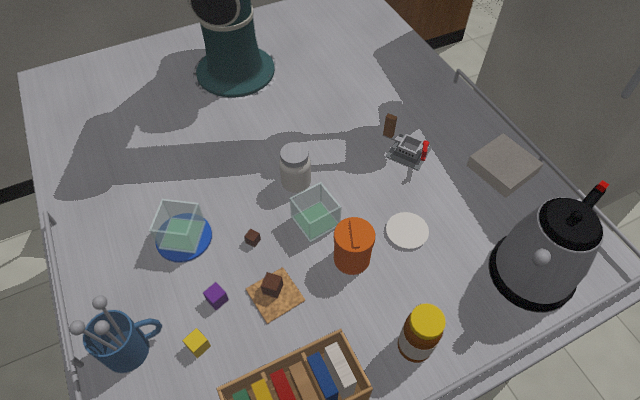

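View pics/top0.png

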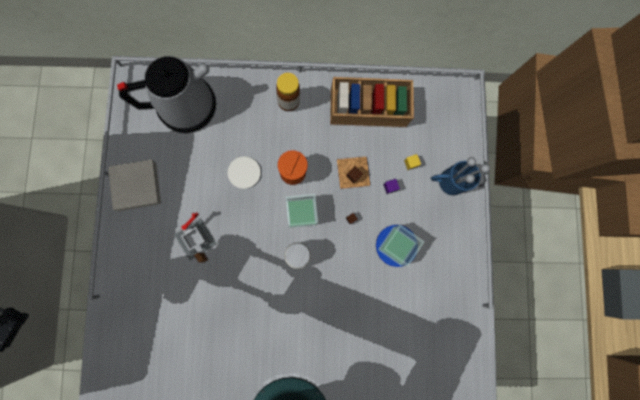

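```bash
cat > h.py <<'E'
from bench import readout, imaging, spot_in, silhouettes, arm
import cv2,numpy as np
from scipy.optimize import minimize
from scipy.spatial.transform import Rotation as Ro
CAL={n:imaging.calibration(n) for n in("scene","top")}
def proj(n,P):
    c=CAL[n];K=np.array([[c["fx"],0,c["cx"]],[0,c["fy"],c["cy"]],[0,0,1]])
    return cv2.projectPoints(np.float64(P).reshape(-1,1,3),cv2.Rodrigues(np.array(c["R"]))[0],np.float64(c["t"]),K,np.float64(c["dist"]))[0][:,0]
def ray(n,rc,z):
    """world point at height z seen at pixel [row,col]"""
    c=CAL[n];K=np.array([[c["fx"],0,c["cx"]],[0,c["fy"],c["cy"]],[0,0,1]])
    u=cv2.undistortPoints(np.float64([[rc[::-1]]]),K,np.float64(c["dist"]))[0,0]
    R=np.array(c["R"]);o=-R.T@np.array(c["t"]);d=R.T@np.r_[u,1];return o+d*(z-o[2])/d[2]
def box(x0,x1,y0,y1,z0,z1): return np.array([[x,y,z] for x in(x0,x1) for y in(y0,y1) for z in(z0,z1)])/1e3
def cyl(x,y,r,z0,z1): return np.array([[x+r*np.cos(a),y+r*np.sin(a),z] for a in np.linspace(0,6.28,17) for z in(z0,z1)])/1e3
BRICK=[box(-16,16,-16,16,0,36)]; CUP=[box(-38,38,-38,38,0,72)]
def place(parts,x,y,z,w):
    R=Ro.from_euler('z',w).as_matrix();return [p@R.T+[x,y,z] for p in parts]
S=4
def render(n,parts,off=(0,0)):
    m=np.zeros((400*S,640*S),np.uint8)
    for p in parts:
        h=cv2.convexHull(np.float32((proj(n,p)+off+.5)*S*16)).astype(np.int32);cv2.fillConvexPoly(m,h,1,shift=4)
    return m
def up(m): return np.kron(m.astype(np.uint8),np.ones((S,S),np.uint8))
def fit(model,masks,p0,z,step=(.006,.006,.15)):
    M={n:up(m) for n,m in masks.items()}
    def cost(p):
        c=0
        for n,m in M.items():
            r=render(n,place(model,p[0],p[1],z,p[2]));c+=1-(r&m).sum()/max(1,(r|m).sum())
        return c/len(M)
    best=None
    for w in(p0[2],p0[2]+.4,p0[2]-.4):
        s=np.array([[p0[0],p0[1],w]]*4);s[1,0]+=step[0];s[2,1]+=step[1];s[3,2]+=step[2]
        r=minimize(cost,s[0],method='Nelder-Mead',options=dict(initial_simplex=s,xatol=2e-4,fatol=1e-4,maxfev=150))
        if best is None or r.fun<best.fun: best=r
    return best.x,best.fun
def near(dets,rc): return min(dets,key=lambda d:np.hypot(*(np.array(d["position"])-rc))-8*d["score"])
E
python3 - <<'E'
from h import *
for n in("scene","top"):
    im=imaging.grab_frame(n);vis=im[:,:,::-1].copy()
    for q in("brick","infuser","handle_top","clamp","clamp_knob","clamp_pivot","cup","tin","sugar","dock"):
        for d in silhouettes(n,q):
            print(n,q,round(d["score"],2),np.round(d["position"],1),d["pixels"].sum())
            np.save(f"m_{n}_{q}_{int(d['position'][0])}_{int(d['position'][1])}.npy",d["pixels"])
    for q in("handle_top","clamp_knob","clamp_pivot","cup_rim"):
        print("spot",n,q,[(round(d["score"],2),np.round(d["position"],1).tolist()) for d in spot_in(n,q)])
    c=(130,380,210,440) if n=="scene" else (200,170,275,225)
    cr=im[100:180,370:450] if n=="scene" else im[200:280,160:240]
    cv2.imwrite(f"pics/c_{n}.png",cv2.resize(cr[:,:,::-1],(400,400),interpolation=cv2.INTER_CUBIC))
a=cv2.imread("pics/c_scene.png");b=cv2.imread("pics/c_top.png");cv2.imwrite("pics/c1.png",np.hstack([a,b]))
E
```

```text
scene brick 0.81 [298.4 216.1] 383
scene brick 0.8 [284.7 272.1] 417
scene brick 0.7 [341.2 195.4] 474
scene brick 0.61 [239.7 252.6] 168
scene infuser 0.72 [140.2 404.3] 851
scene handle_top 0.97 [138.  403.8] 751
scene clamp 0.63 [146.5 423.6] 95
scene clamp_knob 0.71 [166.1 295.3] 1298
scene clamp_knob 0.39 [149.3 425.7] 79
scene clamp_knob 0.22 [285.  273.1] 427
scene clamp_pivot 0.97 [142.4 404.7] 843
scene cup 0.88 [223.3 175.8] 2382
scene tin 0.58 [243.  350.2] 1984
scene sugar 0.86 [167.3 293.1] 1396
scene dock 0.96 [159.1 403.6] 431
spot scene handle_top [(0.84, [139.4, 406.4])]
spot scene clamp_knob [(0.56, [150.0, 426.8])]
spot scene clamp_pivot [(0.94, [139.8, 404.3])]
spot scene cup_rim [(0.64, [227.3, 175.9])]
top brick 0.67 [183.5 394.4] 157
top brick 0.65 [163.3 409.7] 188
top brick 0.56 [216.7 353.1] 57
top brick 0.45 [171.  354.5] 168
top infuser 0.85 [237.2 194.6] 593
top handle_top 0.62 [239.5 193.6] 718
top handle_top 0.42 [244.1 202.1] 492
top clamp 0.5 [223.4 187.4] 61
top clamp 0.47 [244.1 196.9] 512
top clamp_knob 0.45 [217.6 189.6] 85
top clamp_pivot 0.55 [237.1 194.2] 586
top cup 0.72 [245.3 400.2] 1081
top tin 0.83 [165.8 294.9] 855
top sugar 0.87 [256.3 296.5] 556
top dock 0.65 [235.5 200.1] 549
spot top handle_top [(0.82, [237.0, 195.3])]
spot top clamp_knob []
spot top clamp_pivot [(0.61, [238.8, 195.3])]
spot top cup_rim [(0.77, [245.2, 401.8]), (0.27, [237.6, 201.3])]
```

View pics/c1.png

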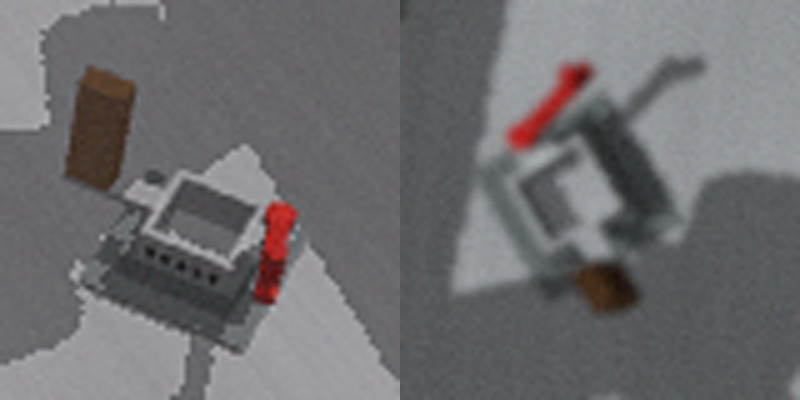

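```bash
cat >> h.py <<'E'
HANDLE=[box(-70,-46,-7,7,23,85)]
def lever(a):
    R=Ro.from_euler('z',np.pi+a).as_matrix();o=np.array([.034,0,0])
    return [box(0,51,-5,5,42,48)@R.T+o, cyl(42,0,5,48,68)@R.T+o, cyl(0,0,6,42,49)@R.T+o]
def colmask(im,kind,win):
    hsv=cv2.cvtColor(im,cv2.COLOR_RGB2HSV);h,s,v=[hsv[:,:,i].astype(int) for i in range(3)]
    m=((h<6)|(h>172))&(s>140) if kind=="red" else (h>=4)&(h<20)&(s>75)&(s<200)
    w=np.zeros_like(m);r0,r1,c0,c1=win;w[r0:r1,c0:c1]=1;m=(m&w).astype(np.uint8)
    k,l,st,_=cv2.connectedComponentsWithStats(m)
    return l==1+np.argmax(st[1:,4]) if k>1 else m>0
def fitholder(ims,wins,p0,z):
    """p=x,y,yaw,lever angle; per-camera windows r0,r1,c0,c1"""
    M={(n,k):up(colmask(ims[n],k,wins[n])) for n in ims for k in("red","brown")}
    def cost(p,full=False):
        c=[]
        for (n,k),m in M.items():
            r=render(n,place(lever(p[3]) if k=="red" else HANDLE,p[0],p[1],z,p[2]));c.append(1-(r&m).sum()/max(1,(r|m).sum()))
        return c if full else np.mean(c)
    s=np.array([p0]*5,float);s[1:]+=np.diag([.008,.008,.15,.2])
    r=minimize(cost,p0,method='Nelder-Mead',options=dict(initial_simplex=s,xatol=2e-4,fatol=1e-4,maxfev=400))
    return r.x,cost(r.x,True),{k:int(m.sum()/S/S) for k,m in M.items()}
E
python3 - <<'E'
from h import *
ims={n:imaging.grab_frame(n) for n in CAL}
a=ray("top",(257,201),.06);b=ray("top",(227,184),.05);print(a,b)
d=b-a;w=np.arctan2(d[1],d[0]);x0=a[:2]+.058*np.array([np.cos(w),np.sin(w)])
W={"scene":(100,180,370,450),"top":(205,270,165,220)}
for da in(2.0,1.8):
    p,c,m=fitholder(ims,W,[*x0,w,da],.004);print("holder",p.round(4),np.round(c,2),m)
for n in CAL:
    p1,c,m=fitholder({n:ims[n]},W,p,.004);print(n,p1.round(4),np.round(c,2))
L=lambda s:np.load(s)
import glob
f=lambda n,q,r,c:np.load(f"m_{n}_{q}_{r}_{c}.npy")
def both(name,mod,m,z,n0="top"):
    ys,xs=np.nonzero(m["top"]);g=ray("top",(ys.mean(),xs.mean()),z+.03)
    for w in(0.,.8): print(name,*[np.round(v,4) for v in fit(mod,m,[g[0],g[1],w],z)])
    for n in m: print(' ',n,*[np.round(v,4) for v in fit(mod,{n:m[n]},[g[0],g[1],.4],z)])
both("brick",BRICK,{"scene":f("scene","brick",284,272),"top":f("top","brick",171,354)},.006)
both("cup",CUP,{"scene":f("scene","cup",223,175),"top":f("top","cup",245,400)},.008)
for q,rc in(("tin",(165.8,294.9)),("sugar",(256.3,296.5)),("spare",(211,302))): print(q,ray("top",rc,.06).round(3))
E
```

```text
[0.41248838 0.23813709 0.06      ] [0.48852076 0.28923157 0.05      ]
holder [0.4573 0.2703 0.6032 1.7948] [0.27 0.17 0.53 0.38] {('scene', 'red'): 88, ('scene', 'brown'): 240, ('top', 'red'): 66, ('top', 'brown'): 78}
holder [0.4581 0.2691 0.6051 1.8089] [0.26 0.15 0.53 0.37] {('scene', 'red'): 88, ('scene', 'brown'): 240, ('top', 'red'): 66, ('top', 'brown'): 78}
scene [0.4578 0.268  0.5999 1.8025] [0.18 0.13]
top [0.4602 0.2721 0.5883 1.8292] [0.39 0.34]
brick [ 0.6483 -0.1582 -0.7878] 0.1552
brick [ 0.6483 -0.1576  0.7514] 0.1554
  scene [ 0.6463 -0.1604  0.8725] 0.1014
  top [ 0.649  -0.1569  0.786 ] 0.0888
cup [ 0.4559 -0.2804 -0.6003] 0.0639
cup [ 0.456  -0.2797  0.9919] 0.0639
  scene [ 0.4545 -0.2818  0.9843] 0.022
  top [ 0.4567 -0.2779  0.9944] 0.0454
tin [0.658 0.006 0.06 ]
sugar [ 0.421 -0.006  0.06 ]
spare [ 0.538 -0.017  0.06 ]
```

```bash
cat >> h.py <<'E'
def state():
    o=readout.get_obs();R=Ro.from_rotvec(o["tcp_rot"]).as_matrix();return o,np.array(o["tool_pos"]),R
def goal(x,y,z,jaw,kk=None):
    """slide mm / spin deg to bring TCP there with the jaw axis at angle jaw (rad, mod pi)"""
    o,p,R=state();w=np.arctan2(R[1,1],R[0,1]);d=(jaw-w+np.pi/2)%np.pi-np.pi/2
    s=R.T@(np.array([x,y,z])-p)*1e3
    print(f"t={o['time_s']:.2f} p={p.round(4)} jaw={np.degrees(w):.1f} tilt={R[:,2].round(4)} q={np.round(o['q'],2)} F={np.round(o['ft_force'],1)} g={o['gripper_width']*1e3:.1f} -> slide {s.round(1)} spin {np.degrees(-d):.1f} (world-ccw {np.degrees(d):.1f})")
E
python3 -c "
from h import *
goal(.648,-.158,.15,.80)
goal(.648,-.158,.15,.80-np.pi/2)"
```

```text
t=1.70 p=[0.2978 0.6058 0.2387] jaw=63.8 tilt=[ 0.  0. -1.] q=[ 1.08  0.26  1.6  -0.    1.27 -0.04] F=[-0.3  1.1 -1.1] g=88.1 -> slide [-651.2 -531.    88.7] spin 18.0 (world-ccw -18.0)
t=1.70 p=[0.2978 0.6058 0.2387] jaw=63.8 tilt=[ 0.  0. -1.] q=[ 1.08  0.26  1.6  -0.    1.27 -0.04] F=[-0.3  1.1 -1.1] g=88.1 -> slide [-651.2 -531.    88.7] spin -72.0 (world-ccw 72.0)
```

Call:
drive_tool([
  {"jaw":60,"slide":[-651,-531,0],"spin":18},
  {"jaw":60,"slide":[-651,-531,0],"spin":18},
  {"jaw":60,"slide":[-651,-531,0],"spin":18},
  {"jaw":60,"slide":[-651,-531,0],"spin":18},
  {"jaw":60,"slide":[-651,-531,0],"spin":18},
  {"jaw":60,"slide":[-651,-531,0],"spin":18},
  {"jaw":60,"slide":[-651,-531,0],"spin":18},
  {"jaw":60,"slide":[-651,-531,0],"spin":18},
  {"jaw":60,"slide":[-651,-531,0],"spin":18},
  {"jaw":60,"slide":[-651,-531,0],"spin":18},
  {"jaw":60,"slide":[-651,-531,0],"spin":18},
  {"jaw":60,"slide":[-651,-531,0],"spin":18},
])

```text
time_s: 2.9
tool_pos: [0.5483, 0.0584, 0.2391]
tcp_rot: [1.181, 2.91, 0.001]
ft_force: [1.6, 0.5, 0.5]
gripper_width: 0.06
```

```bash
python3 -c "
from h import *
goal(.648,-.158,.10,.80)"
```

```text
t=2.90 p=[0.5483 0.0584 0.2391] jaw=45.8 tilt=[ 1.e-03  2.e-04 -1.e+00] q=[ 0.06  0.03  1.87  0.    1.24 -0.74] F=[1.6 0.5 0.5] g=60.0 -> slide [-222.2  -85.8  139.2] spin -0.0 (world-ccw 0.0)
```

Call:
drive_tool([
  {"jaw":60,"slide":[-222,-86,0],"spin":0},
  {"jaw":60,"slide":[-222,-86,0],"spin":0},
  {"jaw":60,"slide":[-222,-86,0],"spin":0},
  {"jaw":60,"slide":[-222,-86,0],"spin":0},
  {"jaw":60,"slide":[-222,-86,60],"spin":0},
  {"jaw":60,"slide":[-222,-86,139],"spin":0},
  {"jaw":60,"slide":[-222,-86,139],"spin":0},
  {"jaw":60,"slide":[-222,-86,139],"spin":0},
  {"jaw":60,"slide":[-222,-86,139],"spin":0},
])

```text
time_s: 3.8
tool_pos: [0.6463, -0.1558, 0.0992]
tcp_rot: [-1.181, -2.908, 0.0]
ft_force: [0.1, -0.2, 1.4]
gripper_width: 0.0599
```

```bash
python3 - <<'E'
from h import *
goal(.648,-.158,.03,.80)
o,p,R=state();out=[]
for n in CAL:
    im=imaging.grab_frame(n)[:,:,::-1].copy();c=proj(n,[[.648,-.158,.04]])[0].astype(int)
    x0,y0=c[0]-40,c[1]-50;cr=cv2.resize(im[y0:y0+80,x0:x0+80],(400,400),interpolation=cv2.INTER_CUBIC)
    # fingertip inner corners and pad edges predicted
    for yy in(-.030,.030):
        for xx in(-.009,.009):
            u=(proj(n,[p+R@[xx,yy,0]])[0]+.5-[x0,y0])*5;cv2.circle(cr,tuple(u.astype(int)),2,(0,255,0),-1)
    for b in place(BRICK,.648,-.158,.006,.79)[0]:
        u=(proj(n,[b])[0]+.5-[x0,y0])*5;cv2.circle(cr,tuple(u.astype(int)),2,(255,255,0),-1)
    out.append(cr)
cv2.imwrite("pics/hov.png",np.hstack(out))
E
```

```text
t=3.80 p=[ 0.6463 -0.1558  0.0992] jaw=45.8 tilt=[-2.6e-03  8.0e-04 -1.0e+00] q=[-0.27  0.36  1.75  0.    1.03 -1.07] F=[ 0.1 -0.2  1.4] g=59.9 -> slide [-2.9 -0.3 69.1] spin -0.0 (world-ccw 0.0)
```

View pics/hov.png

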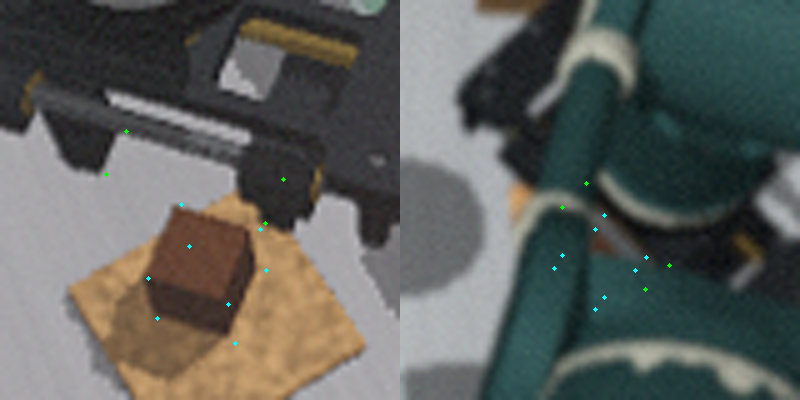

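Call:
drive_tool([
  {"jaw":60,"slide":[-3,-1.5,40],"spin":0},
  {"jaw":60,"slide":[-3,-1.5,75],"spin":0},
  {"jaw":60,"slide":[-3,-1.5,75],"spin":0},
  {"jaw":20,"slide":[-3,-1.5,75],"spin":0},
  {"jaw":20,"slide":[-3,-1.5,75],"spin":0},
  {"jaw":20,"slide":[-3,-1.5,75],"spin":0},
  {"jaw":20,"slide":[-3,-1.5,75],"spin":0},
  {"jaw":20,"slide":[-3,-1.5,75],"spin":0},
  {"jaw":20,"slide":[-3,-1.5,75],"spin":0},
], squeeze=5)

```text
time_s: 4.8
tool_pos: [0.6499, -0.1596, 0.0272]
tcp_rot: [1.18, 2.908, 0.001]
ft_force: [-0.8, 0.3, 6.8]
gripper_width: 0.032
```

```bash
python3 -c "
from h import *
goal(.648,-.158,.024,.80)"
```

```text
t=4.80 p=[ 0.6499 -0.1596  0.0272] jaw=45.8 tilt=[ 0.0036 -0.001  -1.    ] q=[-0.28  0.44  1.78  0.    0.91 -1.08] F=[-0.8  0.3  6.8] g=32.0 -> slide [ 2.5 -0.1  3.2] spin -0.0 (world-ccw 0.0)
```

Call:
drive_tool([
  {"jaw":60,"slide":[0,0,0],"spin":0},
  {"jaw":60,"slide":[0,0,0],"spin":0},
  {"jaw":60,"slide":[0,0,-40],"spin":0},
  {"jaw":60,"slide":[0,0,-40],"spin":8},
  {"jaw":60,"slide":[0,0,-40],"spin":16},
  {"jaw":60,"slide":[0,0,-40],"spin":24},
  {"jaw":60,"slide":[0,0,-40],"spin":32},
  {"jaw":60,"slide":[0,0,-40],"spin":40},
  {"jaw":60,"slide":[0,0,-40],"spin":48},
  {"jaw":60,"slide":[0,0,-40],"spin":56},
  {"jaw":60,"slide":[0,0,-40],"spin":64},
  {"jaw":60,"slide":[0,0,-40],"spin":72},
])

```text
time_s: 6.0
tool_pos: [0.6477, -0.1591, 0.0642]
tcp_rot: [-2.671, -1.653, 0.001]
ft_force: [0.5, 0.7, 0.6]
gripper_width: 0.0602
```

Call:
drive_tool([
  {"jaw":60,"slide":[0,0,0],"spin":8},
  {"jaw":60,"slide":[0,0,0],"spin":16},
  {"jaw":60,"slide":[0,0,0],"spin":18},
  {"jaw":60,"slide":[0,0,0],"spin":18},
  {"jaw":60,"slide":[0,0,25],"spin":18},
  {"jaw":60,"slide":[0,0,40],"spin":18},
  {"jaw":60,"slide":[0,0,40],"spin":18},
])

```text
time_s: 6.7
tool_pos: [0.6451, -0.1584, 0.0212]
tcp_rot: [-2.889, -1.222, 0.008]
ft_force: [-0.1, -0.3, 0.0]
gripper_width: 0.0598
```

Call:
drive_tool([
  {"jaw":20,"slide":[0,0,0],"spin":0},
  {"jaw":20,"slide":[0,0,0],"spin":0},
  {"jaw":20,"slide":[0,0,0],"spin":0},
  {"jaw":20,"slide":[0,0,0],"spin":0},
  {"jaw":20,"slide":[0,0,0],"spin":0},
], squeeze=10)

```text
time_s: 7.2
tool_pos: [0.6488, -0.1593, 0.0257]
tcp_rot: [2.893, 1.223, 0.002]
ft_force: [-0.3, -0.0, 1.6]
gripper_width: 0.0319
```

```bash
python3 -c "
from h import *
goal(.4575,.2690,.15,.603-np.pi/2)
goal(.4575,.2690,.15,.603-np.pi/2)"
```

```text
t=7.20 p=[ 0.6488 -0.1593  0.0257] jaw=-44.2 tilt=[ 1.5e-03 -4.0e-04 -1.0e+00] q=[-0.28  0.45  1.79  0.    0.91  0.49] F=[-0.3 -0.   1.6] g=31.9 -> slide [ 174.  -435.5 -124.7] spin 11.3 (world-ccw -11.3)
t=7.20 p=[ 0.6488 -0.1593  0.0257] jaw=-44.2 tilt=[ 1.5e-03 -4.0e-04 -1.0e+00] q=[-0.28  0.45  1.79  0.    0.91  0.49] F=[-0.3 -0.   1.6] g=31.9 -> slide [ 174.  -435.5 -124.7] spin 11.3 (world-ccw -11.3)
```

Call:
drive_tool([
  {"jaw":20,"slide":[0,0,-50],"spin":0},
  {"jaw":20,"slide":[0,0,-100],"spin":0},
  {"jaw":20,"slide":[0,0,-150],"spin":0},
  {"jaw":20,"slide":[18,-43,-175],"spin":0},
  {"jaw":20,"slide":[175.5,-434,-175],"spin":11.3},
  {"jaw":20,"slide":[175.5,-434,-175],"spin":11.3},
  {"jaw":20,"slide":[175.5,-434,-175],"spin":11.3},
  {"jaw":20,"slide":[175.5,-434,-175],"spin":11.3},
  {"jaw":20,"slide":[175.5,-434,-175],"spin":11.3},
  {"jaw":20,"slide":[175.5,-434,-175],"spin":11.3},
  {"jaw":20,"slide":[175.5,-434,-175],"spin":11.3},
  {"jaw":20,"slide":[175.5,-434,-175],"spin":11.3},
], squeeze=20)

```text
time_s: 8.4
tool_pos: [0.4678, 0.2487, 0.2]
tcp_rot: [-3.0, -0.932, -0.002]
ft_force: [0.6, 0.9, -0.4]
gripper_width: 0.0318
```

```bash
python3 -c "
from h import *
goal(.4597,.2695,.095,.603-np.pi/2)"
```

```text
t=8.40 p=[0.4678 0.2487 0.2   ] jaw=-55.5 tilt=[ 9.e-04  4.e-04 -1.e+00] q=[ 0.44  0.02  1.96 -0.    1.17  1.41] F=[ 0.6  0.9 -0.4] g=31.8 -> slide [  5.  -21.8 105. ] spin -0.0 (world-ccw 0.0)
```

Call:
drive_tool([
  {"jaw":20,"slide":[5,-22,0],"spin":0},
  {"jaw":20,"slide":[5,-22,50],"spin":0},
  {"jaw":20,"slide":[5,-22,100],"spin":0},
  {"jaw":20,"slide":[5,-22,105],"spin":0},
  {"jaw":20,"slide":[5,-22,105],"spin":0},
])

```text
time_s: 8.9
tool_pos: [0.4592, 0.2673, 0.0935]
tcp_rot: [2.999, 0.932, -0.006]
ft_force: [0.5, 0.3, -0.2]
gripper_width: 0.032
```

```bash
cat >> h.py <<'E'
def overlay(fn,sets,ctr,half=40):
    """sets: list of (parts, BGR colour) drawn as hulls on both cameras' crops"""
    out=[]
    for n in CAL:
        im=imaging.grab_frame(n)[:,:,::-1];c=proj(n,[ctr])[0].astype(int);x0,y0=c-half;k=400/(2*half)
        cr=cv2.resize(im[y0:y0+2*half,x0:x0+2*half],(400,400),interpolation=cv2.INTER_CUBIC)
        for parts,col in sets:
            for p in parts:
                h=cv2.convexHull(np.float32((proj(n,p)+.5-[x0,y0])*k)).astype(int);cv2.polylines(cr,[h],True,col,1)
        out.append(cr)
    cv2.imwrite(fn,np.hstack(out))
E
python3 - <<'E'
from h import *
P=(.4597,.2695,.004,.603)
for i in range(3): goal(P[0],P[1],.0325,P[3]-np.pi/2); imaging.grab_frame("scene")
o,p,R=state();w=P[3]
overlay("pics/drop.png",[(place(BRICK,P[0],P[1],p[2]-.0185,w),(255,255,0)),(place([box(-23,23,-23,23,26,26.1),box(-19,19,-19,19,26,26.1)]+HANDLE,*P),(0,255,0)),(place(lever(1.8),*P),(0,255,255))],[P[0],P[1],.04])
E
```

```text
t=8.90 p=[0.4592 0.2673 0.0935] jaw=-55.5 tilt=[-0.0036 -0.0019 -1.    ] q=[ 0.48  0.13  2.05 -0.    0.97  1.45] F=[ 0.5  0.3 -0.2] g=32.0 -> slide [ 1.9 -1.5 61. ] spin -0.0 (world-ccw 0.0)
t=8.95 p=[0.4611 0.2681 0.0956] jaw=-55.5 tilt=[ 4.e-04  2.e-04 -1.e+00] q=[ 0.48  0.13  2.04 -0.    0.96  1.45] F=[-0.4  0.4 -0.5] g=31.6 -> slide [-0.4 -1.9 63.1] spin -0.0 (world-ccw 0.0)
t=9.00 p=[0.4623 0.2687 0.0969] jaw=-55.5 tilt=[ 0.003   0.0016 -1.    ] q=[0.48 0.13 2.04 0.   0.96 1.45] F=[-0.6  0.1  0.3] g=31.8 -> slide [-1.9 -2.2 64.4] spin -0.0 (world-ccw 0.0)
```

View pics/drop.png

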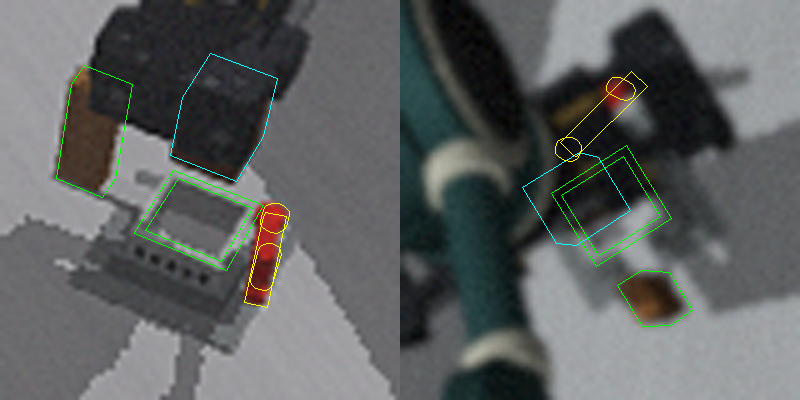

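Call:
drive_tool([
  {"jaw":20,"slide":[0,-1.5,20],"spin":0},
  {"jaw":20,"slide":[0,-1.5,35],"spin":0},
  {"jaw":20,"slide":[0,-1.5,42],"spin":0},
  {"jaw":20,"slide":[0,-1.5,42],"spin":0},
  {"jaw":20,"slide":[0,-1.5,42],"spin":0},
  {"jaw":20,"slide":[0,-1.5,42],"spin":0},
])

```text
time_s: 9.75
tool_pos: [0.4603, 0.2696, 0.0533]
tcp_rot: [-3.0, -0.932, -0.002]
ft_force: [-0.5, 1.2, -0.5]
gripper_width: 0.0318
```

```bash
cat >> h.py <<'E'
def avg(k=8):
    A=[]
    for i in range(k): A.append(state()[0]["tool_pos"]); imaging.grab_frame("scene")
    A=np.array(A);print("avg",A.mean(0).round(4),"sd",A.std(0).round(4));return A.mean(0)
E
python3 - <<'E'
from h import *
avg(); goal(.4597,.2695,.0325,.603-np.pi/2)
E
```

```text
avg [0.4601 0.2695 0.0532] sd [0.0002 0.0001 0.0002]
t=10.15 p=[0.4598 0.2693 0.0528] jaw=-55.5 tilt=[ 2.e-04  1.e-04 -1.e+00] q=[ 0.48  0.19  2.07 -0.    0.88  1.45] F=[ 0.9 -0.4  0.3] g=31.6 -> slide [ 0.  -0.2 20.3] spin -0.0 (world-ccw 0.0)
```

Call:
drive_tool([
  {"jaw":20,"slide":[0,0,4],"spin":0},
  {"jaw":20,"slide":[0,0,8],"spin":0},
  {"jaw":20,"slide":[0,0,10],"spin":0},
  {"jaw":20,"slide":[0,0,10],"spin":0},
])

```text
time_s: 10.55
tool_pos: [0.4592, 0.269, 0.0419]
tcp_rot: [3.0, 0.932, -0.002]
ft_force: [-1.0, 1.1, -0.6]
gripper_width: 0.0314
```

No contact force with the brick 6 mm into the pocket; go on and release.

Call:
drive_tool([
  {"jaw":20,"slide":[0,0,5],"spin":0},
  {"jaw":20,"slide":[0,0,9],"spin":0},
  {"jaw":20,"slide":[0,0,9],"spin":0},
  {"jaw":20,"slide":[0,0,9],"spin":0},
  {"jaw":50,"slide":[0,0,9],"spin":0},
  {"jaw":50,"slide":[0,0,9],"spin":0},
  {"jaw":50,"slide":[0,0,9],"spin":0},
  {"jaw":50,"slide":[0,0,-40],"spin":0},
  {"jaw":50,"slide":[0,0,-80],"spin":0},
  {"jaw":30,"slide":[0,0,-80],"spin":0},
  {"jaw":30,"slide":[0,0,-80],"spin":0},
])

```text
time_s: 11.65
tool_pos: [0.4607, 0.2698, 0.1242]
tcp_rot: [-2.999, -0.932, -0.005]
ft_force: [-0.7, 0.7, -0.1]
gripper_width: 0.0361
```

```bash
python3 - <<'E'
from h import *
p=avg(3)
P=(.4597,.2695,.004,.603)
W={"scene":(100,180,370,450),"top":(190,250,165,220)}
for a in(1.8,1.9):
    kn=np.array([.034-.042*np.cos(a),-.042*np.sin(a),0]);g=Ro.from_euler('z',.603).apply(kn)+[*P[:2],0];print(a,g)
overlay("pics/in.png",[(place(BRICK,P[0]-.002,P[1]-.001,.008,.603),(255,255,0)),(place(lever(1.8),P[0]-.002,P[1]-.001,.004,.603),(0,255,255))],[P[0],P[1],.04])
print(p)
E
```

```text
avg [0.4596 0.2693 0.1227] sd [0.0008 0.0004 0.0011]
1.8 [0.5187592  0.26050553 0.        ]
1.9 [0.52142698 0.26374717 0.        ]
[0.45963911 0.26927518 0.12274303]
```

View pics/in.png

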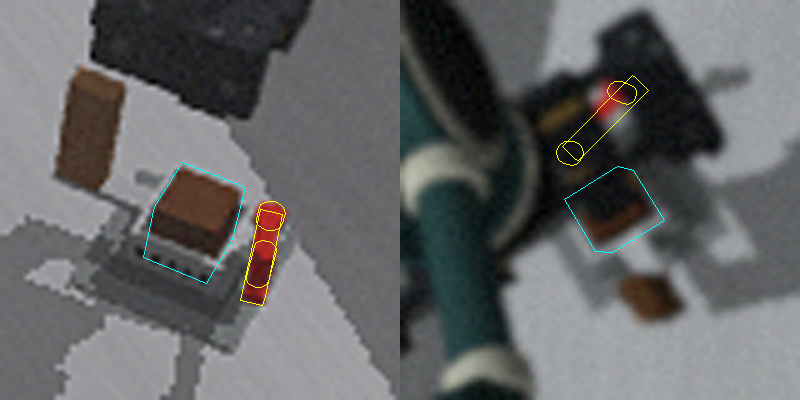

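Call:
drive_tool([
  {"jaw":32,"slide":[4,3,0],"spin":-8},
  {"jaw":32,"slide":[8,7,0],"spin":-16},
  {"jaw":32,"slide":[12,11,0],"spin":-24},
  {"jaw":32,"slide":[16,15,0],"spin":-32},
  {"jaw":32,"slide":[20,19,0],"spin":-40},
  {"jaw":32,"slide":[24,23,0],"spin":-48},
  {"jaw":32,"slide":[28,27,0],"spin":-56},
  {"jaw":32,"slide":[32,31,0],"spin":-64},
  {"jaw":32,"slide":[36,35,0],"spin":-72},
  {"jaw":32,"slide":[40,38,0],"spin":-80},
  {"jaw":32,"slide":[44,41,0],"spin":-88},
  {"jaw":32,"slide":[44,41,0],"spin":-95.5},
])

```text
time_s: 13.1
tool_pos: [0.519, 0.2601, 0.1211]
tcp_rot: [-1.319, -2.85, 0.003]
ft_force: [-0.4, 0.5, -0.4]
gripper_width: 0.0324
```

```bash
python3 - <<'E'
from h import *
p=avg(6); goal(.519,.2605,.058,np.radians(40))
R=state()[2]
f=[p+R@[x,y,0] for x in(-.009,.009) for y in(.016,.033)]+[p+R@[x,y,-.03] for x in(-.009,.009) for y in(.016,.033)]
g=[p+R@[x,-y,0] for x in(-.009,.009) for y in(.016,.033)]+[p+R@[x,-y,-.03] for x in(-.009,.009) for y in(.016,.033)]
P=(.4577,.2685,.004,.603)
overlay("pics/kn.png",[(place(lever(1.8),*P),(0,255,255)),([np.array(f)-[.002,.001,0],np.array(g)-[.002,.001,0]],(0,255,0))],[.49,.27,.06])
E
```

```text
avg [0.5186 0.2601 0.1213] sd [0.0002 0.0001 0.0002]
t=13.40 p=[0.5188 0.2603 0.122 ] jaw=39.9 tilt=[-1.e-03 -5.e-04 -1.e+00] q=[ 0.42  0.19  1.92  0.    1.03 -0.27] F=[1.  0.7 0.7] g=31.6 -> slide [ 0.   0.4 64. ] spin -0.1 (world-ccw 0.1)
```

View pics/kn.png

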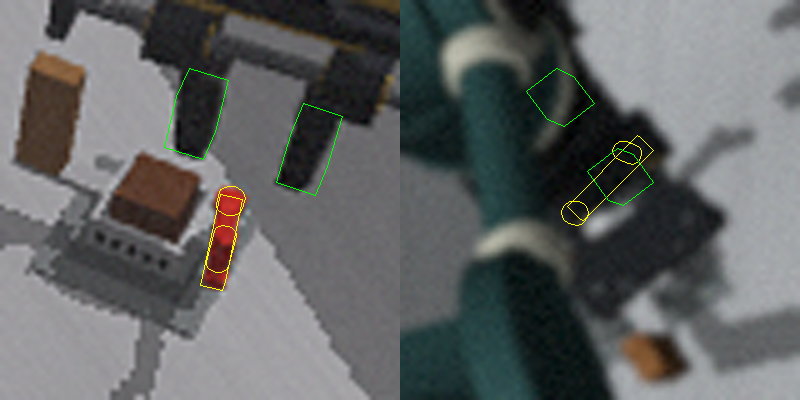

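Call:
drive_tool([
  {"jaw":32,"slide":[0,0,30],"spin":0},
  {"jaw":32,"slide":[0,0,55],"spin":0},
  {"jaw":32,"slide":[0,0,64],"spin":0},
  {"jaw":32,"slide":[0,0,64],"spin":0},
  {"jaw":14,"slide":[0,0,64],"spin":0},
  {"jaw":14,"slide":[0,0,64],"spin":0},
  {"jaw":14,"slide":[0,0,64],"spin":0},
], squeeze=10)

```text
time_s: 14.2
tool_pos: [0.5203, 0.2609, 0.0601]
tcp_rot: [1.326, 2.846, 0.003]
ft_force: [0.2, -0.1, -0.1]
gripper_width: 0.0142
```

```bash
python3 - <<'E'
from h import *
goal(.519,.2605,.058,np.radians(40))
o,p,R=state()
def K(a): return Ro.from_euler('z',.603).apply([.034-.042*np.cos(a),-.042*np.sin(a),0])+[.4597,.2695,0]
for i in range(1,13):
    a=1.8-1.8*i/12; s=R.T@(K(a)-K(1.8))*1e3; print([round(s[0],1),round(s[1],1)],round(95.3*i/12,1))
E
```

```text
t=14.20 p=[0.5203 0.2609 0.0601] jaw=40.0 tilt=[ 0.0024  0.0011 -1.    ] q=[ 0.42  0.26  1.96  0.    0.91 -0.28] F=[ 0.2 -0.1 -0.1] g=14.2 -> slide [ 0.5 -1.3  2.1] spin 0.0 (world-ccw -0.0)
[np.float64(-0.4), np.float64(-6.3)] 7.9
[np.float64(0.2), np.float64(-12.6)] 15.9
[np.float64(1.7), np.float64(-18.7)] 23.8
[np.float64(4.1), np.float64(-24.5)] 31.8
[np.float64(7.4), np.float64(-29.9)] 39.7
[np.float64(11.4), np.float64(-34.7)] 47.6
[np.float64(16.1), np.float64(-38.9)] 55.6
[np.float64(21.3), np.float64(-42.4)] 63.5
[np.float64(27.0), np.float64(-45.0)] 71.5
[np.float64(33.1), np.float64(-46.7)] 79.4
[np.float64(39.3), np.float64(-47.5)] 87.4
[np.float64(45.6), np.float64(-47.4)] 95.3
```

Call:
drive_tool([
  {"jaw":14,"slide":[-0.4,-6.3,0],"spin":7.9},
  {"jaw":14,"slide":[0.2,-12.6,0],"spin":15.9},
  {"jaw":14,"slide":[1.7,-18.7,0],"spin":23.8},
  {"jaw":14,"slide":[4.1,-24.5,0],"spin":31.8},
  {"jaw":14,"slide":[7.4,-29.9,0],"spin":39.7},
  {"jaw":14,"slide":[11.4,-34.7,0],"spin":47.6},
  {"jaw":14,"slide":[16.1,-38.9,0],"spin":55.6},
  {"jaw":14,"slide":[21.3,-42.4,0],"spin":63.5},
  {"jaw":14,"slide":[27,-45,0],"spin":71.5},
  {"jaw":14,"slide":[33.1,-46.7,0],"spin":79.4},
  {"jaw":14,"slide":[39.3,-47.5,0],"spin":87.4},
  {"jaw":14,"slide":[45.6,-47.4,0],"spin":95.3},
])

```text
time_s: 15.4
tool_pos: [0.4538, 0.2649, 0.0595]
tcp_rot: [3.001, 0.929, 0.002]
ft_force: [-0.6, -1.1, -0.9]
gripper_width: 0.014
```

```bash
python3 - <<'E'
from h import *
p=avg(4); g=Ro.from_euler('z',.603).apply([-.008,0,0])+[.4597,.2695,.058]
goal(*g,.603-np.pi/2)
E
```

```text
avg [0.4537 0.2653 0.0595] sd [0.0002 0.0002 0.    ]
t=15.60 p=[0.4541 0.2652 0.0593] jaw=-55.1 tilt=[ 1.3e-03  6.0e-04 -1.0e+00] q=[ 0.48  0.17  2.08 -0.    0.89  1.44] F=[1.4 0.2 0.9] g=14.0 -> slide [-0.9 -0.4  1.3] spin 0.4 (world-ccw -0.4)
```

Call:
drive_tool([
  {"jaw":14,"slide":[0,-1,0],"spin":0},
  {"jaw":14,"slide":[0,-2,0],"spin":0},
  {"jaw":14,"slide":[0,-3,0],"spin":0},
  {"jaw":14,"slide":[0,-3,0],"spin":0},
  {"jaw":14,"slide":[0,-3,0],"spin":0},
])

```text
time_s: 16.1
tool_pos: [0.452, 0.2673, 0.0586]
tcp_rot: [2.998, 0.938, 0.0]
ft_force: [0.9, -0.1, 0.6]
gripper_width: 0.0139
```

Call:
drive_tool([
  {"jaw":14,"slide":[0,-1,0],"spin":0},
  {"jaw":14,"slide":[0,-2,0],"spin":0},
  {"jaw":14,"slide":[0,-2,0],"spin":0},
  {"jaw":14,"slide":[0,-2,0],"spin":0},
])

```text
time_s: 16.5
tool_pos: [0.4508, 0.2689, 0.0587]
tcp_rot: [2.998, 0.938, 0.0]
ft_force: [0.6, -0.7, 1.0]
gripper_width: 0.0145
```

```bash
python3 - <<'E'
from h import *
p=avg(6); goal(*p,.603-np.pi/2)
P=(.4577,.2685,.004,.603)
overlay("pics/shut.png",[(place(lever(0),*P),(0,255,255))],[.46,.27,.06],30)
E
```

```text
avg [0.4508 0.269  0.0587] sd [0. 0. 0.]
t=16.80 p=[0.4508 0.269  0.0587] jaw=-55.3 tilt=[ 2.e-04 -0.e+00 -1.e+00] q=[ 0.49  0.17  2.08 -0.    0.89  1.46] F=[ 0.8 -2.1  1. ] g=13.9 -> slide [-0.  0.  0.] spin 0.2 (world-ccw -0.2)
```

View pics/shut.png

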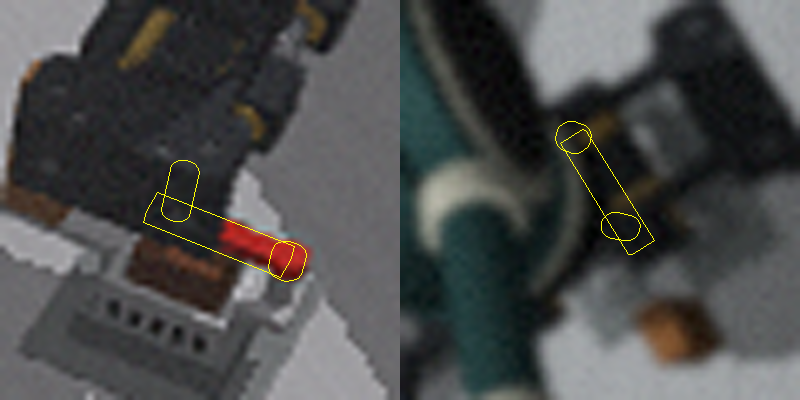

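Call:
drive_tool([
  {"jaw":14,"slide":[0,-1,0],"spin":0},
  {"jaw":14,"slide":[0,-2,0],"spin":0},
  {"jaw":14,"slide":[0,-3,0],"spin":0},
  {"jaw":14,"slide":[0,-3,0],"spin":0},
])

```text
time_s: 17.3
tool_pos: [0.4489, 0.2716, 0.0586]
tcp_rot: [-2.998, -0.938, -0.0]
ft_force: [1.3, -1.4, 1.6]
gripper_width: 0.0142
```

```bash
python3 - <<'E'
from h import *
for i in range(4): goal(.4508,.269,.0587,.603-np.pi/2); imaging.grab_frame("top")
E
```

```text
t=17.30 p=[0.4489 0.2716 0.0586] jaw=-55.3 tilt=[ 0.e+00  1.e-04 -1.e+00] q=[0.5  0.17 2.08 0.   0.89 1.46] F=[ 1.3 -1.4  1.6] g=14.2 -> slide [ 0.   3.2 -0.1] spin 0.2 (world-ccw -0.2)
t=17.35 p=[0.449  0.2716 0.0586] jaw=-55.3 tilt=[ 0.  0. -1.] q=[0.5  0.17 2.09 0.   0.89 1.46] F=[ 0.4 -1.2  2. ] g=13.9 -> slide [ 0.1  3.2 -0.1] spin 0.2 (world-ccw -0.2)
t=17.40 p=[0.449  0.2715 0.0586] jaw=-55.3 tilt=[-0.  0. -1.] q=[0.5  0.17 2.09 0.   0.89 1.46] F=[ 0.6 -0.7  1.7] g=14.0 -> slide [ 0.1  3.1 -0.1] spin 0.2 (world-ccw -0.2)
t=17.45 p=[0.449  0.2715 0.0586] jaw=-55.3 tilt=[-0.  0. -1.] q=[0.5  0.17 2.09 0.   0.89 1.46] F=[ 0.6 -1.3  0.1] g=14.0 -> slide [ 0.1  3.1 -0.1] spin 0.2 (world-ccw -0.2)
```

Call:
drive_tool([
  {"jaw":14,"slide":[0,2,0],"spin":0},
  {"jaw":20,"slide":[0,3,0],"spin":0},
  {"jaw":30,"slide":[0,3,-30],"spin":0},
  {"jaw":34,"slide":[0,3,-75],"spin":0},
  {"jaw":34,"slide":[60,3,-125],"spin":0},
  {"jaw":34,"slide":[100,3,-140],"spin":0},
  {"jaw":34,"slide":[100,3,-140],"spin":0},
  {"jaw":34,"slide":[100,3,-140],"spin":0},
])

```text
time_s: 18.3
tool_pos: [0.5357, 0.3279, 0.201]
tcp_rot: [-2.997, -0.937, -0.008]
ft_force: [0.2, -0.2, 0.4]
gripper_width: 0.0339
```

```bash
python3 - <<'E'
from h import *
ims={n:imaging.grab_frame(n) for n in CAL}
W={"scene":(95,180,370,450),"top":(205,270,165,220)}
p,c,m=fitholder({"scene":ims["scene"]},W,[.4577,.2685,.603,0.],.004);print(p.round(4),np.round(c,2),m)
p2,c,m=fitholder({"scene":ims["scene"]},W,[.4577,.2685,.603,0.2],.004);print(p2.round(4),np.round(c,2),m)
overlay("pics/shut2.png",[(place(lever(p[3])+HANDLE,p[0],p[1],.004,p[2]),(0,255,255))],[.46,.27,.06],30)
E
```

```text
[0.4576 0.2687 0.6086 0.0091] [0.19 0.17] {('scene', 'red'): 132, ('scene', 'brown'): 229}
[0.4576 0.2689 0.6204 0.0337] [0.2  0.17] {('scene', 'red'): 132, ('scene', 'brown'): 229}
```

View pics/shut2.png

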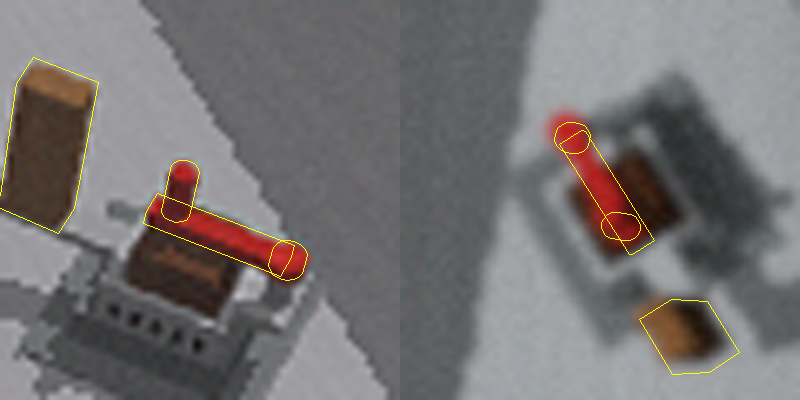

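```bash
python3 - <<'E'
from h import *
ims={n:imaging.grab_frame(n) for n in CAL}
W={"scene":(95,180,370,450),"top":(205,270,165,220)}
for a0 in(0.,.2,-.2):
    p,c,m=fitholder({"top":ims["top"]},W,[.4597,.2715,.603,a0],.004);print("top",p.round(4),np.round(c,2),m)
    p,c,m=fitholder({"scene":ims["scene"]},W,[.4577,.2685,.603,a0],.004);print("scene",p.round(4),np.round(c,2))
E
```

```text
top [ 0.4599  0.2713  0.5993 -0.0054] [0.23 0.37] {('top', 'red'): 109, ('top', 'brown'): 74}
scene [0.4572 0.2689 0.5946 0.0366] [0.18 0.17]
top [ 0.4605  0.2712  0.5904 -0.0151] [0.23 0.37] {('top', 'red'): 109, ('top', 'brown'): 74}
scene [0.4576 0.2696 0.6103 0.0522] [0.19 0.17]
top [ 0.4601  0.2714  0.5933 -0.0038] [0.23 0.37] {('top', 'red'): 109, ('top', 'brown'): 74}
scene [0.4575 0.2685 0.6177 0.0168] [0.18 0.17]
```

Call:
drive_tool([
  {"jaw":36,"slide":[-14,0,0],"spin":-8},
  {"jaw":36,"slide":[-28,1,0],"spin":-16},
  {"jaw":36,"slide":[-42,1,0],"spin":-24},
  {"jaw":36,"slide":[-56,2,0],"spin":-32},
  {"jaw":36,"slide":[-70,2,0],"spin":-40},
  {"jaw":36,"slide":[-84,3,0],"spin":-48},
  {"jaw":36,"slide":[-98,3,0],"spin":-56},
  {"jaw":36,"slide":[-112,4,0],"spin":-64},
  {"jaw":36,"slide":[-126,4,0],"spin":-72},
  {"jaw":36,"slide":[-140,4,0],"spin":-80},
  {"jaw":36,"slide":[-154,4,0],"spin":-88},
  {"jaw":36,"slide":[-154,4,0],"spin":-89.8},
])

```text
time_s: 19.8
tool_pos: [0.4061, 0.2334, 0.1976]
tcp_rot: [-1.457, -2.782, 0.003]
ft_force: [-0.7, 0.2, -0.2]
gripper_width: 0.0361
```

Call:
drive_tool([
  {"jaw":36,"slide":[0,0,40],"spin":0},
  {"jaw":36,"slide":[0,0,75],"spin":0},
  {"jaw":36,"slide":[0,0,90],"spin":0},
  {"jaw":36,"slide":[0,0,90],"spin":0},
  {"jaw":36,"slide":[0,0,90],"spin":0},
])

```text
time_s: 20.3
tool_pos: [0.408, 0.2346, 0.1085]
tcp_rot: [-1.462, -2.78, 0.001]
ft_force: [0.5, -0.3, 0.5]
gripper_width: 0.0358
```

```bash
python3 - <<'E'
from h import *
p=avg(6); goal(.4118,.2368,.046,.602)
R=state()[2]
F=[np.array([p+R@[x,s*y,z] for x in(-.009,.009) for y in(.018,.035) for z in(0,-.03)])-[.002,.001,0] for s in(-1,1)]
overlay("pics/hd.png",[(place(lever(0)+HANDLE,.4576,.2686,.004,.602),(0,255,255)),(F,(0,255,0))],[.43,.25,.08],35)
E
```

```text
avg [0.4092 0.2352 0.1097] sd [0.0006 0.0003 0.0006]
t=20.60 p=[0.4094 0.2353 0.1098] jaw=34.5 tilt=[ 0.002  0.001 -1.   ] q=[ 0.47 -0.    2.16 -0.    0.98 -0.13] F=[-0.5 -0.1 -0.7] g=36.2 -> slide [-0.1  2.6 63.8] spin 0.0 (world-ccw -0.0)
```

View pics/hd.png

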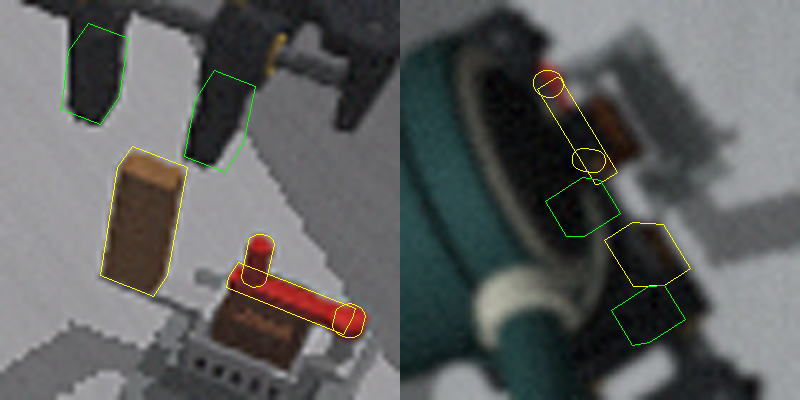

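Call:
drive_tool([
  {"jaw":36,"slide":[0,2.3,15],"spin":0},
  {"jaw":36,"slide":[0,2.3,40],"spin":0},
  {"jaw":36,"slide":[0,2.3,58],"spin":0},
  {"jaw":36,"slide":[0,2.3,64],"spin":0},
  {"jaw":36,"slide":[0,2.3,64],"spin":0},
  {"jaw":36,"slide":[0,2.3,64],"spin":0},
  {"jaw":15,"slide":[0,2.3,64],"spin":0},
  {"jaw":15,"slide":[0,2.3,64],"spin":0},
  {"jaw":15,"slide":[0,2.3,64],"spin":0},
  {"jaw":15,"slide":[0,2.3,64],"spin":0},
], squeeze=8)

```text
time_s: 21.7
tool_pos: [0.4114, 0.2367, 0.0457]
tcp_rot: [1.462, 2.78, 0.003]
ft_force: [-0.6, -0.1, 5.8]
gripper_width: 0.0241
```

Call:
drive_tool([
  {"jaw":15,"slide":[0,0,0],"spin":0},
  {"jaw":15,"slide":[0,0,0],"spin":0},
  {"jaw":15,"slide":[0,0,0],"spin":0},
  {"jaw":15,"slide":[0,0,0],"spin":0},
], squeeze=55)

```text
time_s: 22.1
tool_pos: [0.4115, 0.2368, 0.0457]
tcp_rot: [1.462, 2.779, 0.003]
ft_force: [-0.1, 1.0, 6.4]
gripper_width: 0.0236
```

```bash
python3 - <<'E'
from h import *
p=avg(6); goal(.4118,.2368,.046,.602)
E
```

```text
avg [0.4115 0.2368 0.0458] sd [0. 0. 0.]
t=22.40 p=[0.4115 0.2368 0.0457] jaw=34.5 tilt=[ 0.002  0.001 -1.   ] q=[ 0.47  0.1   2.2   0.    0.85 -0.13] F=[-0.6 -0.8  6.4] g=23.7 -> slide [-0.1  0.3 -0.2] spin 0.0 (world-ccw -0.0)
```

Call:
drive_tool([
  {"jaw":15,"slide":[0,0,-10],"spin":0},
  {"jaw":15,"slide":[0,0,-25],"spin":0},
  {"jaw":15,"slide":[0,0,-45],"spin":0},
  {"jaw":15,"slide":[0,0,-70],"spin":0},
  {"jaw":15,"slide":[0,0,-100],"spin":0},
  {"jaw":15,"slide":[0,0,-130],"spin":0},
  {"jaw":15,"slide":[0,0,-155],"spin":0},
  {"jaw":15,"slide":[0,0,-165],"spin":0},
  {"jaw":15,"slide":[0,0,-165],"spin":0},
  {"jaw":15,"slide":[0,0,-165],"spin":0},
])

```text
time_s: 23.4
tool_pos: [0.4095, 0.2357, 0.2082]
tcp_rot: [-1.462, -2.779, 0.003]
ft_force: [-0.4, -0.8, -2.0]
gripper_width: 0.0233
```

```bash
python3 - <<'E'
from h import *
p=avg(6)
c=np.array([.4563,-.2802]);w=-.58;h=c-.058*np.array([np.cos(w),np.sin(w)]);print(h)
goal(*h,p[2],w)
# slides for a waypoint path: polar interpolation, in tool frame
o,_,R=state();r0,a0=np.hypot(*p[:2]),np.arctan2(p[1],p[0]);r1,a1=np.hypot(*h),np.arctan2(h[1],h[0])
for f in np.linspace(0,1,17)[1:]:
    r=r0+(r1-r0)*f;a=a0+(a1-a0)*f;s=R.T@(np.array([r*np.cos(a),r*np.sin(a),p[2]])-p)*1e3;print(s.round(0)[:2],round(67.7*f,1))
overlay("pics/lift.png",[],[.46,.27,.19],50)
E
```

```text
avg [0.4094 0.2357 0.2078] sd [0.0002 0.0001 0.0003]
[ 0.40778517 -0.24841461]
t=23.70 p=[0.4099 0.2359 0.2084] jaw=34.5 tilt=[-0.002 -0.001 -1.   ] q=[ 0.47 -0.1   2.05 -0.    1.19 -0.13] F=[-0.  -0.6 -2.2] g=23.3 -> slide [-397.8 -276.2    1.1] spin 67.8 (world-ccw -67.8)
[-31.  -3.] 4.2
[-63.  -9.] 8.5
[-93. -16.] 12.7
[-123.  -26.] 16.9
[-153.  -37.] 21.2
[-182.  -50.] 25.4
[-209.  -66.] 29.6
[-236.  -83.] 33.8
[-262. -102.] 38.1
[-286. -122.] 42.3
[-309. -145.] 46.5
[-330. -168.] 50.8
[-350. -193.] 55.0
[-367. -220.] 59.2
[-384. -247.] 63.5
[-398. -276.] 67.7
```

View pics/lift.png

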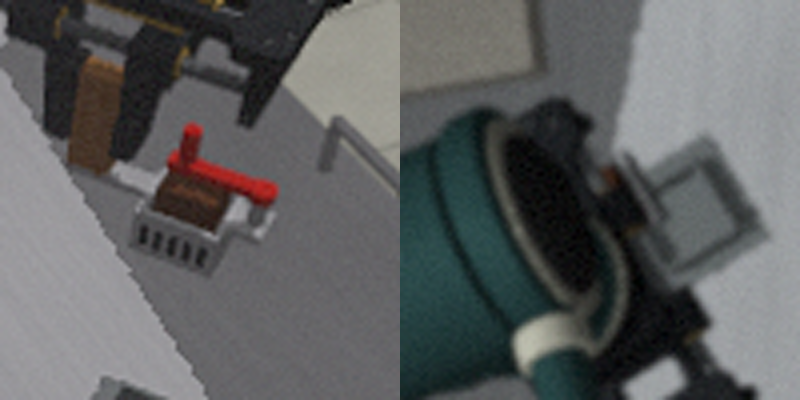

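Call:
drive_tool([
  {"jaw":15,"slide":[-16,-1,0],"spin":2},
  {"jaw":15,"slide":[-46,-6,0],"spin":6.3},
  {"jaw":15,"slide":[-78,-12,0],"spin":10.6},
  {"jaw":15,"slide":[-108,-21,0],"spin":14.8},
  {"jaw":15,"slide":[-138,-31,0],"spin":19},
  {"jaw":15,"slide":[-168,-43,0],"spin":23.3},
  {"jaw":15,"slide":[-196,-58,0],"spin":27.5},
  {"jaw":15,"slide":[-223,-74,0],"spin":31.7},
  {"jaw":15,"slide":[-249,-92,0],"spin":36},
  {"jaw":15,"slide":[-274,-112,0],"spin":40.2},
  {"jaw":15,"slide":[-290,-127,0],"spin":43},
  {"jaw":15,"slide":[-298,-134,0],"spin":44.4},
])

```text
time_s: 25.0
tool_pos: [0.4687, -0.0869, 0.2095]
tcp_rot: [2.408, 2.018, -0.001]
ft_force: [-0.8, 0.5, -2.5]
gripper_width: 0.0237
```

```bash
python3 - <<'E'
from h import *
p=avg(4);goal(.4078,-.2484,p[2],-.58)
E
```

```text
avg [ 0.4689 -0.0864  0.2095] sd [0.0001 0.0008 0.    ]
t=25.20 p=[ 0.4691 -0.0847  0.2096] jaw=-9.8 tilt=[ 0.e+00  7.e-04 -1.e+00] q=[-0.23 -0.1   2.05  0.    1.19 -0.06] F=[ 0.5  0.1 -1.4] g=23.6 -> slide [-1.718e+02 -3.240e+01 -1.000e-01] spin 23.4 (world-ccw -23.4)
```

Call:
drive_tool([
  {"jaw":15,"slide":[-16,-2,0],"spin":2.5},
  {"jaw":15,"slide":[-44,-8,0],"spin":6},
  {"jaw":15,"slide":[-75,-14,0],"spin":10},
  {"jaw":15,"slide":[-108,-20,0],"spin":15},
  {"jaw":15,"slide":[-140,-26,0],"spin":19},
  {"jaw":15,"slide":[-162,-30,0],"spin":22},
  {"jaw":15,"slide":[-171,-32,0],"spin":23.4},
  {"jaw":15,"slide":[-171,-32,0],"spin":23.4},
  {"jaw":15,"slide":[-171,-32,0],"spin":23.4},
])

```text
time_s: 26.1
tool_pos: [0.4086, -0.247, 0.2095]
tcp_rot: [-2.762, -1.494, -0.001]
ft_force: [0.1, -0.2, -1.9]
gripper_width: 0.0236
```

```bash
cat > fin.py <<'E'
from h import *
import sys
p=avg(6);R=state()[2];w=np.arctan2(R[1,1],R[0,1])
goal(.4078,-.2484,.0458+.091,-.58)
ims={n:imaging.grab_frame(n) for n in CAL}
d=silhouettes("scene","cup")
for q in d[:2]: print("cup",round(q["score"],2),np.round(q["position"],0))
m=near(d,(223,176))["pixels"]
print("cup scene",*[np.round(v,4) for v in fit(CUP,{"scene":m},[.4545,-.2818,-.58],.008)])
h=p[:2]+.058*np.array([np.cos(w),np.sin(w)]);z=p[2]-.0418;print("holder by TCP",h.round(4),w.round(3),"underside",z.round(4))
c=proj("scene",[[*h,z+.05]])[0];W={"scene":tuple(int(v) for v in(max(0,c[1]-60),c[1]+60,max(0,c[0]-60),c[0]+60))}
hb=h-[.002,.001]
pf,cst,mm=fitholder({"scene":ims["scene"]},W,[*hb,w,0.],z);print("holder scene fit",pf.round(4),np.round(cst,2),mm)
overlay(sys.argv[1],[(place(CUP,.4545,-.2818,.008,-.58),(255,255,0)),(place(lever(0)+HANDLE+[box(-23,23,-23,23,0,26)],*hb,z,w),(0,255,255))],[.45,-.28,.11],50)
E
python3 fin.py pics/f1.png
```

```text
avg [ 0.4086 -0.2471  0.2096] sd [0.     0.0001 0.    ]
t=26.40 p=[ 0.4085 -0.2475  0.2097] jaw=-33.2 tilt=[ 1.e-04  1.e-04 -1.e+00] q=[-0.6  -0.09  2.05  0.    1.19 -0.02] F=[-1.  -0.9 -3.1] g=23.4 -> slide [-1.1 -0.1 72.9] spin 0.0 (world-ccw -0.0)
cup 0.66 [227. 179.]
cup scene [ 0.4546 -0.2816 -0.583 ] 0.0342
holder by TCP [ 0.4571 -0.2789] -0.579 underside 0.1678
holder scene fit [ 0.4575 -0.2808 -0.5947  0.0187] [0.24 1.  ] {('scene', 'red'): 211, ('scene', 'brown'): 142}
```

View pics/f1.png

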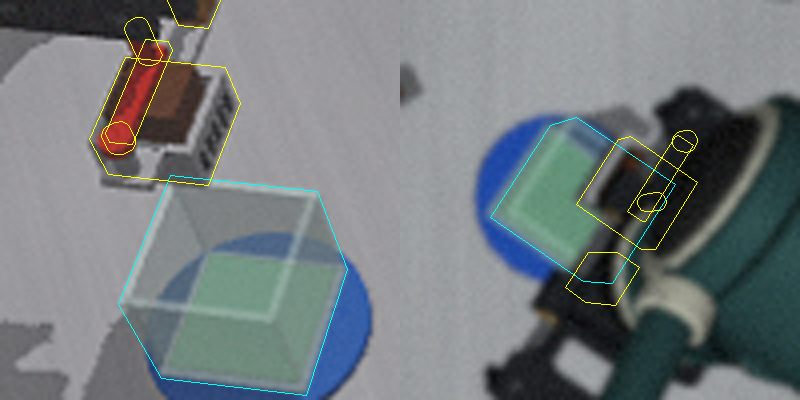

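Call:
drive_tool([
  {"jaw":15,"slide":[-1.3,0,8],"spin":0},
  {"jaw":15,"slide":[-1.3,0,20],"spin":0},
  {"jaw":15,"slide":[-1.3,0,35],"spin":0},
  {"jaw":15,"slide":[-1.3,0,50],"spin":0},
  {"jaw":15,"slide":[-1.3,0,62],"spin":0},
  {"jaw":15,"slide":[-1.3,0,69],"spin":0},
  {"jaw":15,"slide":[-1.3,0,72],"spin":0},
  {"jaw":15,"slide":[-1.3,0,72],"spin":0},
  {"jaw":15,"slide":[-1.3,0,72],"spin":0},
])

```text
time_s: 27.55
tool_pos: [0.4079, -0.2496, 0.1382]
tcp_rot: [2.764, 1.492, 0.001]
ft_force: [0.5, 0.1, -1.7]
gripper_width: 0.0235
```

```bash
python3 fin.py pics/f2.png
```

```text
avg [ 0.4079 -0.2496  0.1383] sd [0.0001 0.0001 0.0001]
t=27.85 p=[ 0.4077 -0.2494  0.1381] jaw=-33.3 tilt=[ 7.e-04 -5.e-04 -1.e+00] q=[-0.6  -0.02  2.12  0.    1.04 -0.02] F=[-0.6 -0.4 -3.2] g=23.2 -> slide [ 0.9 -0.5  1.3] spin -0.0 (world-ccw 0.0)
cup 0.79 [232. 185.]
cup scene [ 0.4557 -0.2817 -0.5701] 0.2813
holder by TCP [ 0.4564 -0.2814] -0.581 underside 0.0965
holder scene fit [ 0.4563 -0.2827 -0.5997  0.0097] [0.31 1.  ] {('scene', 'red'): 166, ('scene', 'brown'): 113}
```

Call:
drive_tool([
  {"jaw":15,"slide":[0.4,-0.3,0.7],"spin":0},
  {"jaw":15,"slide":[0.8,-0.5,1.2],"spin":0},
  {"jaw":15,"slide":[0.8,-0.5,1.2],"spin":0},
  {"jaw":15,"slide":[0.8,-0.5,1.2],"spin":0},
  {"jaw":15,"slide":[0.8,-0.5,1.2],"spin":0},
])

```text
time_s: 28.6
tool_pos: [0.4075, -0.2483, 0.1364]
tcp_rot: [2.764, 1.492, -0.0]
ft_force: [0.1, 0.8, -3.1]
gripper_width: 0.0238
```

```bash
python3 - <<'E'
from h import *
p=avg(6);R=state()[2];w=np.arctan2(R[1,1],R[0,1])
h=p[:2]+.058*np.array([np.cos(w),np.sin(w)]);z=p[2]-.0418;print("holder",h.round(4),w.round(3),z.round(4))
im=imaging.grab_frame("scene");hb=h-[.002,.0012]
c=proj("scene",[[*h,z+.045]])[0].astype(int)
m=colmask(im,"red",(c[1]-30,c[1]+30,c[0]-30,c[0]+30));M=up(m)
# bar only (no knob), pitch about the grip point g in holder frame
g=np.array([-.058,0,.061])
def parts(pt,sy,dx=0,dy=0):
    Rp=Ro.from_euler('zyx',[sy,pt,0]).as_matrix();return place([(q-g)@Rp.T+g+[dx,dy,0] for q in lever(0)],*hb,z,w)
def cost(v):
    r=render("scene",parts(np.radians(v[0]),np.radians(v[1])));return 1-(r&M).sum()/(r|M).sum()
for v in [(a,b) for a in(-4,-2,0,2,4) for b in(-3,0,3)]: print(v,round(cost(v),3),end='; ')
r0=render("scene",parts(0,0));print("\nred centroid",np.argwhere(m).mean(0).round(1),"model",(np.argwhere(r0).mean(0)/S-.5).round(1),m.sum(),r0.sum()/16)
d=silhouettes("scene","infuser")
for q in d[:2]:
    r=render("scene",place([box(-23,23,-23,23,0,26),box(-16,16,-16,16,4,40)]+lever(0),*hb,z,w))
    ys,xs=np.nonzero(q["pixels"]);yr,xr=np.nonzero(r);print(q["score"],q["pixels"].sum(),"mask box",ys.min(),ys.max(),xs.min(),xs.max(),"model",yr.min()/4,yr.max()/4,xr.min()/4,xr.max()/4)
o=readout.get_obs();print(o["time_s"],np.abs(o["qvel"]).max(),np.round(o["ft_force"],1))
# undisturbed things
for n in CAL:
    imaging.grab_frame(n)
    for q in("cup","tin","sugar"): print(n,q,[np.round(e["position"],0).tolist() for e in silhouettes(n,q)])
E
```

```text
avg [ 0.4075 -0.2484  0.1364] sd [0. 0. 0.]
holder [ 0.456  -0.2802] -0.581 0.0946
(-4, -3) 0.743; (-4, 0) 0.51; (-4, 3) 0.419; (-2, -3) 0.66; (-2, 0) 0.4; (-2, 3) 0.476; (0, -3) 0.569; (0, 0) 0.328; (0, 3) 0.552; (2, -3) 0.479; (2, 0) 0.348; (2, 3) 0.622; (4, -3) 0.385; (4, 0) 0.427; (4, 3) 0.689; 
red centroid [204.9 163.1] model [201.1 163.4] 163 232.75
0.67 633 mask box 170 224 154 185 model 185.5 223.5 152.75 187.5
29.0 0.001087334607731026 [ 0.  -0.  -2.3]
scene cup [[232.0, 183.0]]
scene tin [[245.0, 354.0]]
scene sugar [[166.0, 292.0]]
top cup []
top tin [[167.0, 294.0]]
top sugar [[256.0, 296.0]]
```

```bash
python3 -c "
from bench import job
print(job.finish_job())"
```

```text
the job is handed in; nothing more can be done
None
```

I put the brick in the docked holder, swung the lever shut, and lifted the loaded holder over the middle row. It was handed in at about 29 s, held still in the gripper above the target cup.

**Final checks**
- **Position:** the holder is within about 0.5 mm of the cup centre, and its underside is about 14.6 mm above the rim.
- **Orientation:** the yaw is the same as the cup's to within about 0.5°. A coarse camera check (2° steps) shows the holder level to within about 1–2°.
- **Lever:** the camera fits put the angle at about 0 (0.00 to 0.05 rad). The push met a small steady reaction of about 1.5 N. The tool went about 6 mm past the expected stop before that, which I could not fully explain. Pictures after the lift show the lever shut over the brick.
- **Other objects:** the tin and sugar jar appear where they started. I did not re-measure the spare cup at the end, but the holder passed about 90 mm above it.
- **Target cup:** a scene-camera fit just before the final lowering put it where it started. No unexpected force appeared after that.

**Checks that failed or disagreed**
- The two cameras disagreed by about 3–4 mm. I corrected for this using the gripped brick's known position.
- With the gripper over the cup, the handle fit failed because the gripper hid it. The top camera could not see the cup at the end.
- The last picture could not be viewed because the 12-picture limit had been reached, so the final check is numbers only.

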